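# Gauge the sugar bar, set the length stop

### The arm

A 6-joint arm with a two-finger parallel gripper is mounted at the origin on the work surface. World frame = base frame: x ahead of the robot, y to its left, z up, the work surface at z = 0. Lengths are in mm, angles in rad, forces in N, time in s.
With the tool pointing down it reaches from about 350 to 775 mm from the base axis. Payload 7.3 kg.
Tool frame: the origin (TCP) lies midway between the tips of the shut fingers; the grasp point (between the pads) lies 19 mm behind it; x points along the fingers, y is the direction in which the jaws open and shut, and the axes are right-handed (so a half turn about x gives the same grasp; the last joint's range is limited). The gripper opens to 92 mm and grips with 3 to 60 N. Pads are 19 mm wide; open, the fingers measure 130 mm over their backs; the gripper's body (75 mm by 190 mm) begins 47 mm behind the grasp point.
Start: joints at [1.164, 0.342, 1.524, -0, 1.275, -0.146], TCP at [135.357, 507.27, 226.741] pointing down, gripper open.
Joint ranges: [-2.53, 2.53], [-0.77, 2.02], [0.04, 2.7], [-1, 4.14], [0.28, 2.66], [-3.11, 3.11]. Speed limits (rad/s): [2.57, 2.57, 3.14, 3.14, 3.14, 3.14].

### API

Orientations are given as [roll, pitch, yaw] about the fixed x, y, z axes, in that order (R = Rz(yaw) Ry(pitch) Rx(roll)).
In Python, from plant import bot gives the robot as it stands. The module is installed in compiled form; this text tells all that it offers.
- The arm moves only by the shell command python3 -m handwheel 'ROWS' [OPENING]. ROWS is JSON, a list that holds one entry, the list of rows, each a list of 4 numbers: the shift along the tool's x, y, z in cm, then the turn about the tool's x in rad. A call has 1 to 8 rows; each row shifts and turns the commanded pose from where the row before left it, along the tool's axes as they then stand; what a row does not reach is not made up. A row lasts 1/12 s, in which the tool goes at most 41.7 mm and 7.16 degrees, less where a joint would pass 70% of its speed; a pose out of reach is approached as far as the arm can. A call is refused whole if a number of a shift passes 4.17 or a number of a turn 0.125, either way. A call with a gripper value outside its range is refused whole. OPENING is the opening, from 0 (shut) to 1 (fully open), set as the call begins (- or left out, the last holds). The fingers move at their own pace and stop on an object; the grip force is fixed at half the most. Time passes only in rows, so rows that do not move let the fingers close. It gives the time, the measured TCP pose, the force and the opening at its end, in the units of the state.
- bot.get_obs(): the state, without advancing time (a new reading comes with each control period).
- bot.capture(name): name is "scene" or "top" or "wrist"; returns (picture, depth): 400x640x3 uint8, red, green, blue; 400x640 float32, mm along the optical axis (not along the pixel's ray), 0 where there is no reading.
- bot.camera_model(name): a dict with "fx", "fy", "cx", "cy" (pixels), "position" and "rotation" of the camera in the world. Camera axes: x right, y down, z forward; pixel columns grow to the right and rows downward; lengths in mm; the calibration is good to about 2 mm. The wrist camera is an equidistant fisheye: a pixel r from the principal point sees the ray r / f radians off the axis. A picture is of the moment at which its call begins: read the wrist's pose just before it. camera_model takes no time and is no camera call; for the wrist camera it gives the pose at the moment of the call.
- bot.close_job(): hands the job in, once; it reports no verdict.
Trained networks look in the newest picture that a camera, given by its name, has taken for a name from the list of things; names that differ only in an ending like _2 or _b are one class to them, and where a whole thing is asked for, a point or a joint stands for the part that bears it (a point fixed in the world has none). Each returns a list of dicts, best first, with "conf" (0 to 1); they miss things now and then, are a little off and sometimes report something else, mostly with a low value. They report only what shows in the picture. A call takes as long as a camera call. They do not tell look-alikes from the thing itself.
- bot.find_in(camera, label): "bbox" ([left, top, width, height] in pixels, round what is visible of it).
- bot.spot_point(camera, label): "point" ([column, row] in pixels: a listed point, or the origin of a listed thing).
The state is a dict: "time": time; "joint_positions": joint angles; "dq": joint speeds; "tau": joint torques, N m; "tool_pos": TCP position; "tcp_rot": TCP orientation; "contact_force": force on the tool from outside, world axes, zero at the start; "moment": the same for the moment, N m; "grip_width": finger opening in mm.
Only numpy, scipy, OpenCV 4.12 (cv2) and the standard library are available. Lean on these libraries where they do the work, as an engineer would, in place of code of your own. Each camera call takes 0.05 s, during which the arm holds its last target.

### The job

A bar of hard sugar lies on the bed of the bench cutter and is to be cut into pieces as wide as the bar is high. Gently push the black knob of the sprung height gauge down until its foot rests on the bar, hold it there a moment to read the height, and let the foot rise again. Then slide the cutter's length stop by its red grip until its ball clicks into the notch for that same width, and finish while still gripping the stop, holding it in that notch for the cut; do not shift the bars or disturb the other things on the table.

Things in the scene. Friction and masses are not known exactly. Their poses are not given: they have to be found in the camera images.
- cutter: bench guillotine for sugar bars, bolted down at a different place and yaw (-0.15 to 0.35 rad) each time: white bed 180 mm (x) by 320 mm (y), top 20 mm above the table. Origin on the table, in the knife plane (dark slot across the bed), on the bed's middle line. Gauge on the -y side of the knife, length stop on the +y side near the -x edge. Green lever knife pinned up over the +x side, not used
- knob_top (a point): centre of the top of the gauge's black knob (34 mm across, 18 mm thick), 200 mm above the table when up; moves with it. On a vertical rod through a bush on a green arm from the +x side; the rod's lower end carries a foot 32 mm across. A scale plate stands 64 mm from the rod on the +x side, as high as the knob. Once the foot is stopped, an over-travel spring lets the knob sink up to 8 mm more (5 to 11 N)
- gauge (a joint): how far the gauge foot is pushed down, m: 0 = up, 0.050 = end of travel. A return spring pushes up with about 1 N at the top, 4 N at the bottom. At 0 the foot's underside is 65 mm above the bed, so with the foot on a bar the bar's height = 0.065 - this value (0.045, 0.030, 0.015 for bars of 20, 35, 50 mm)
- gauge_spot (a point): point on the bed's top straight under the gauge foot, 85 mm to the cutter's -y side of the knife
- stop (a joint): gap between knife plane and face of the length stop, m (the width it would cut); grows along the cutter's +y from 0 to 0.092, starts at 0.058 to 0.090. Notches at 0.020, 0.035, 0.050, 0.065 and 0.080, where a sprung ball drops in, pulls the stop in from about 3 mm either side and takes some 8 to 13 N to leave; elsewhere the stop drags with 1 to 3 N
- knife_line (a point): point on the bed where the knife plane (gap 0) meets the rail's middle line. Along the rail each notch has a tick on the bed's -x edge, level with the stop's face when the ball is in: red ticks 20, 35 and 50 mm from here, black ones 65 and 80 mm
- stop_grip (a point): centre of the stop's red grip: upright fin 20 mm thick along the cutter's y, 28 mm along its x, 51 to 100 mm above the table, on an aluminium saddle 40 x 50 mm with its top at 51 mm. The point is 78 mm above the table, moves with the stop, and lies 62 mm to the -x side of the bed's middle line and 25 mm farther along +y than the stop's face
- bar_a_foot (a point): one of three bars of hard amber sugar, alike in outline (60 mm along x, 110 mm along y) but 20, 35 or 50 mm high; the point is the centre of its underside, 20 mm above the table. One lies on the cutter's bed under the gauge foot, the others wait on a white board at the cutter's -y end; which is which changes: the height is to be measured
- bar_b_foot (a point): one of three bars of hard amber sugar, alike in outline (60 mm along x, 110 mm along y) but 20, 35 or 50 mm high; the point is the centre of its underside, 20 mm above the table. One lies on the cutter's bed under the gauge foot, the others wait on a white board at the cutter's -y end; which is which changes: the height is to be measured
- bar_c_foot (a point): one of three bars of hard amber sugar, alike in outline (60 mm along x, 110 mm along y) but 20, 35 or 50 mm high; the point is the centre of its underside, 20 mm above the table. One lies on the cutter's bed under the gauge foot, the others wait on a white board at the cutter's -y end; which is which changes: the height is to be measured
- skewer_jar: glass jar of bamboo skewers, 90 mm across, 200 mm tall; origin under its centre. Bystander
- oil_bottle: amber bottle, 56 mm across, 170 mm tall; origin under its centre. Bystander
- scraper: steel bench scraper with a wooden handle lying flat, about 100 x 150 mm, 20 mm thick. Bystander
- brush: pastry brush lying flat, 200 mm long along its x. Bystander
- ring_mould: copper ring mould, 72 mm across, 30 mm tall; origin under its centre. Bystander
Mind the look-alikes: they are no part of the job. Leave any green, turquoise or yellow look-alike of the part that bears bar_c_foot alone.

How it is judged (in metres and radians):
On the way, in this order (a step that is already met when the one before it is completed fails the run):
1. the gauge foot rests on the bar that lies on the bed (((horizontal distance between bar_a_foot and gauge_spot below 0.03 m and contact force between gauge and bar_a above 0.8 N) or (horizontal distance between bar_b_foot and gauge_spot below 0.03 m and contact force between gauge and bar_b above 0.8 N) or (horizontal distance between bar_c_foot and gauge_spot below 0.03 m and contact force between gauge and bar_c above 0.8 N))), for 0.3 s.
2. the gauge foot has been let up again (value of joint gauge below 0.004 m), for 0.1 s.
At the end, for the whole second after the job is handed in: the length stop stands still in the notch whose width equals the height of the bar on the bed (20, 35 or 50 mm, within 2.5 mm) with the fingers still holding it with more than 2 N; the gauge foot is up (within 4 mm) and the bar still lies under it (within 30 mm) (((horizontal distance between bar_a_foot and gauge_spot below 0.03 m and value of joint stop between 0.0175 and 0.0225 m) or (horizontal distance between bar_b_foot and gauge_spot below 0.03 m and value of joint stop between 0.0325 and 0.0375 m) or (horizontal distance between bar_c_foot and gauge_spot below 0.03 m and value of joint stop between 0.0475 and 0.0525 m)) and velocity of joint stop between -0.005 and 0.005 m/s and contact force between the fingers and stop above 2 N and value of joint gauge below 0.004 m); the arm keeps its last pose, push and grip.
It fails at once if the gauge foot presses on a sugar bar with more than 25 N (it would crack) (contact force between gauge and bar_a above 25 N or contact force between gauge and bar_b above 25 N or contact force between gauge and bar_c above 25 N).
It fails at once if a sugar bar is shifted by more than 15 mm (distance of any of bar_a_foot, bar_b_foot, bar_c_foot from where it was at the start of the episode above 0.015 m).
It fails at once if a bystander is pushed by more than 25 mm (distance of any of skewer_jar, oil_bottle, scraper, brush, ring_mould from where it was at the start of the episode above 0.025 m).
It also fails if it takes over 48 s, if anything falls off the work surface, if the arm or the gripper's body presses on something with over 40 N, if the wrist force passes 120 N, or if a joint passes its speed limit or range.

## Working session

There is one attempt and no reset: what is moved stays moved. The work goes in short steps, Python scripts to look and compute and a shell command to move; the robot and the scene stay as the last step left them, time stands still between calls to the robot, and variables do not carry over. Pictures are saved under pics/ and viewed, and the job is handed in when it is done.

```bash
mkdir -p pics; cat > h.py <<'E'
import numpy as np, cv2
from plant import bot
def snap(n,f):
    im,d=bot.capture(n); cv2.imwrite('pics/'+f,im[:,:,::-1]); np.savez('/tmp/'+n+'.npz',im=im,d=d); return im,d
def px(n,u,v,d):
    m=bot.camera_model(n); p=np.array([(u-m['cx'])/m['fx']*d,(v-m['cy'])/m['fy']*d,d]); return np.array(m['rotation'])@p+np.array(m['position'])
def onz(n,u,v,z):
    m=bot.camera_model(n); r=np.array(m['rotation'])@np.array([(u-m['cx'])/m['fx'],(v-m['cy'])/m['fy'],1.]); c=np.array(m['position']); return c+r*(z-c[2])/r[2]
E
python3 - <<'E'
from h import *
for n in('scene','top'):
    snap(n,n+'0.png'); m=bot.camera_model(n); print(n,{k:np.round(np.array(v),3).tolist() for k,v in m.items()})
    for l in('knob_top','gauge_spot','knife_line','stop_grip','bar_a_foot','cutter','scraper','brush','oil_bottle','skewer_jar','ring_mould'):
        r=bot.spot_point(n,l); print(l,[(np.round(x['point']).tolist(),round(x['conf'],2)) for x in r[:3]])
o=bot.get_obs();print(o)
E
```

```text
scene {'fx': 361.754, 'fy': 361.754, 'cx': 313.068, 'cy': 201.857, 'position': [1244.08, 262.883, 1083.589], 'rotation': [-2.432, -0.008, 2.035]}
knob_top [([289.0, 164.0], 0.62), ([304.0, 192.0], 0.58)]
gauge_spot [([308.0, 222.0], 0.65)]
knife_line [([444.0, 227.0], 0.7), ([333.0, 223.0], 0.58)]
stop_grip [([360.0, 225.0], 0.83), ([322.0, 239.0], 0.59)]
bar_a_foot [([304.0, 223.0], 0.52)]
cutter [([320.0, 238.0], 0.93)]
scraper [([289.0, 164.0], 0.91), ([335.0, 225.0], 0.56)]
brush [([226.0, 173.0], 0.8)]
oil_bottle [([467.0, 254.0], 0.82)]
skewer_jar [([457.0, 281.0], 0.89)]
ring_mould [([444.0, 230.0], 0.82)]
top {'fx': 437.944, 'fy': 437.944, 'cx': 313.988, 'cy': 200.257, 'position': [399.554, -109.05, 1646.46], 'rotation': [-3.068, 0.007, -1.564]}
knob_top [([361.0, 210.0], 0.72), ([322.0, 194.0], 0.49)]
gauge_spot [([320.0, 198.0], 0.9)]
knife_line [([295.0, 209.0], 0.76), ([437.0, 230.0], 0.71)]
stop_grip [([267.0, 204.0], 0.56), ([438.0, 229.0], 0.4)]
bar_a_foot [([319.0, 196.0], 0.74)]
cutter [([294.0, 195.0], 0.86)]
scraper [([295.0, 210.0], 0.49)]
brush [([375.0, 265.0], 0.18)]
oil_bottle [([172.0, 238.0], 0.55)]
skewer_jar [([177.0, 210.0], 0.96)]
ring_mould [([199.0, 256.0], 0.51)]
{'time': 1.2, 'joint_positions': array([ 1.16398930e+00,  3.41969356e-01,  1.52410083e+00,  1.18337481e-05,
        1.27542452e+00, -1.45998064e-01]), 'dq': array([ 2.16127653e-04, -1.00674658e-03,  3.44982010e-05,  1.26135927e-03,
        6.28734982e-04,  9.48159333e-04]), 'tau': array([-1.91400999e-03, -4.31153655e+01, -2.44467723e+01,  7.17283040e-02,
        4.86389827e-02,  3.18384828e-06]), 'tool_pos': array([135.35616918, 507.2627706 , 226.75613489]), 'tcp_rot': array([1.53987405, 1.57069773, 1.27906165]), 'contact_force': array([-0.49366758, -0.27884089, -0.35687853]), 'moment': array([-0.00419626,  0.00466226, -0.02144761]), 'grip_width': 91.9495718876353}
```

```bash
cat > h.py <<'E'
import numpy as np, cv2
from scipy.spatial.transform import Rotation as Ro
from plant import bot
def snap(n,f):
    im,d=bot.capture(n); cv2.imwrite('pics/'+f,im[:,:,::-1]); np.savez('/tmp/'+n+'.npz',im=im,d=d); return im,d
def R(m): return Ro.from_euler('xyz',m['rotation']).as_matrix()
def px(n,u,v,d):
    m=bot.camera_model(n); p=np.array([(u-m['cx'])/m['fx']*d,(v-m['cy'])/m['fy']*d,d]); return R(m)@p+np.array(m['position'])
def onz(n,u,v,z):
    m=bot.camera_model(n); r=R(m)@np.array([(u-m['cx'])/m['fx'],(v-m['cy'])/m['fy'],1.]); c=np.array(m['position']); return c+r*(z-c[2])/r[2]
def cloud(n):
    z=np.load('/tmp/'+n+'.npz'); d=z['d']; m=bot.camera_model(n); v,u=np.mgrid[:400,:640]
    p=np.stack([(u-m['cx'])/m['fx']*d,(v-m['cy'])/m['fy']*d,d],-1)@R(m).T+np.array(m['position']); p[d==0]=np.nan; return z['im'],p
E
python3 - <<'E'
from h import *
for n in('scene','top'):
    im=np.load('/tmp/'+n+'.npz')['im'][:,:,::-1]
    c=im[110:310,190:490] if n=='scene' else im[120:290,150:450]
    cv2.imwrite('pics/%s_c.png'%n,cv2.resize(c,(800,int(800*c.shape[0]/c.shape[1])),interpolation=cv2.INTER_CUBIC))
P=lambda *a:print(a,np.round(onz(*a)).tolist())
P('top',320,198,20);P('top',295,209,20);P('top',267,204,78);P('top',294,195,20);P('top',322,194,200);P('scene',304,192,200);P('scene',360,225,78);P('scene',308,222,20);P('scene',320,238,0)
E
```

```text
('top', 320, 198, 20) [528.0, -120.0, 20.0]
('top', 295, 209, 20) [487.0, -27.0, 20.0]
('top', 267, 204, 78) [501.0, 71.0, 78.0]
('top', 294, 195, 20) [539.0, -23.0, 20.0]
('top', 322, 194, 200) [527.0, -125.0, 200.0]
('scene', 304, 192, 200) [537.0, -117.0, 200.0]
('scene', 360, 225, 78) [489.0, 76.0, 78.0]
('scene', 308, 222, 20) [520.0, -111.0, 20.0]
('scene', 320, 238, 0) [551.0, -46.0, 0.0]
```

View pics/scene_c.png

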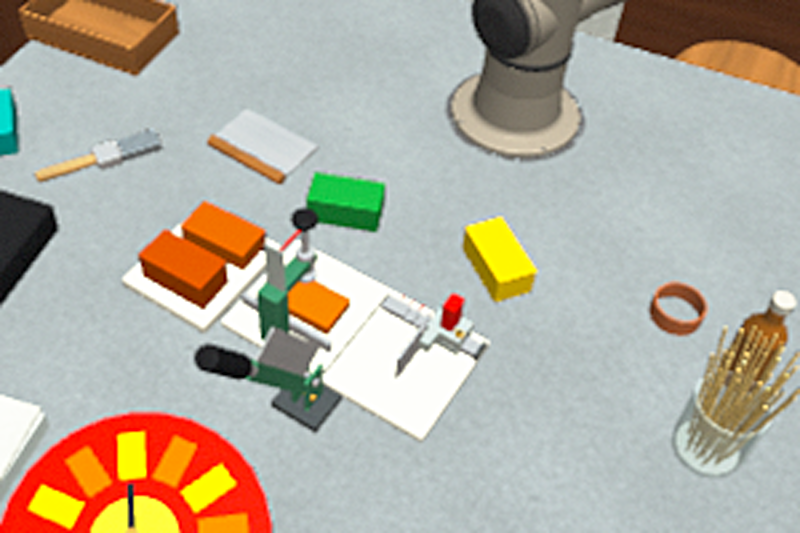

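View pics/top_c.png

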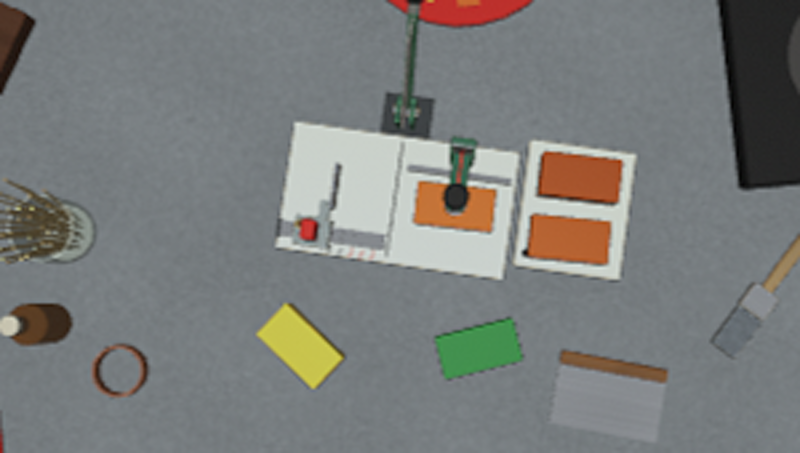

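View pics/scene0.png

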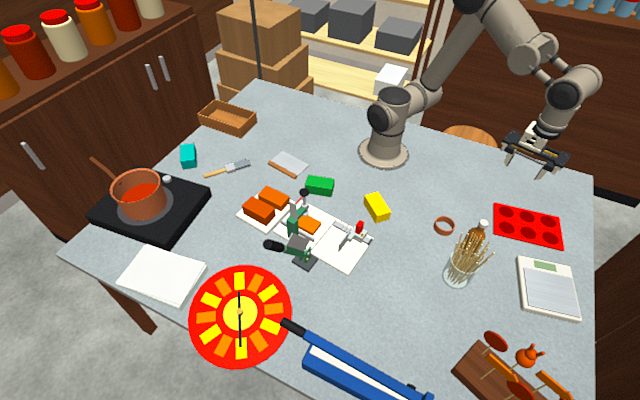

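```bash
python3 - <<'E'
from h import *
im,p=cloud('top')
P=lambda u,v,z:onz('top',150+u/2.6667,120+v/2.6667,z)
# bed corners in crop
cs=[P(294,122,20),P(276,247,20),P(503,278,20),P(520,150,20)]
for c in cs: print(np.round(c,1))
a=cs[0]-cs[3]; b=cs[1]-cs[2]; print('len y',np.linalg.norm(a),np.linalg.norm(b),'yaw',[np.arctan2(-v[0],v[1]) for v in(a,b)])
a=cs[0]-cs[1]; b=cs[3]-cs[2]; print('len x',np.linalg.norm(a),np.linalg.norm(b),'yaw',[np.arctan2(v[1],v[0]) for v in(a,b)])
s=[P(403,140,20),P(386,258,20)]; print('slot',s, (s[0]+s[1])/2, sum(cs)/4)
hsv=cv2.cvtColor(im,cv2.COLOR_RGB2HSV)
def rep(nm,mask):
    n,l,st,c=cv2.connectedComponentsWithStats(mask.astype(np.uint8))
    for i in range(1,n):
        if st[i,4]>8: q=p[l==i]; print(nm,st[i],np.round(np.nanmedian(q,0)),'z',np.round(np.nanpercentile(q[:,2],[5,50,95])))
H,S,V=hsv[...,0],hsv[...,1],hsv[...,2]
roi=np.zeros(H.shape,bool);roi[150:235,240:400]=1
rep('red',roi&((H<4)|(H>175))&(S>180)&(p[...,2]>60))
rep('orange',roi&(H>=4)&(H<15)&(S>150))
rep('black',roi&(V<50)&(p[...,2]>150))
E
```

```text
[647.9 104.9  20. ]
[471.9 127.2  20. ]
[ 431.  -189.5   20. ]
[ 610.3 -212.7   20. ]
len y 319.86521784640945 319.2847205626871 yaw [np.float64(-0.11787305049146987), np.float64(-0.1285979293362109)]
len x 177.40090490842553 180.83071770169707 yaw [np.float64(-0.12588075398978943), np.float64(-0.1290407344022091)]
slot [array([623.41684785, -48.57808548,  20.        ]), array([457.67398684, -26.44164788,  20.        ])] [540.54541735 -37.50986668  20.        ] [540.30606092 -42.51202282  20.        ]
red [263 203   6   7  36] [493.  75.  99.] z [ 80.  99. 106.]
orange [352 177  31  19 488] [ 569. -289.   71.] z [65. 71. 77.]
orange [306 188  30  19 353] [ 527. -118.   41.] z [35. 41. 48.]
orange [347 201  32  18 466] [ 486. -276.   56.] z [49. 56. 62.]
black [317 189   8  10  66] [ 530. -119.  200.] z [196. 200. 206.]
```

```bash
python3 - <<'E'
from h import *
im,p=cloud('scene')
hsv=cv2.cvtColor(im,cv2.COLOR_RGB2HSV)
H,S,V=hsv[...,0],hsv[...,1],hsv[...,2]
roi=np.zeros(H.shape,bool);roi[170:260,230:390]=1
def rep(nm,mask):
    n,l,st,c=cv2.connectedComponentsWithStats(mask.astype(np.uint8))
    for i in range(1,n):
        if st[i,4]>8: q=p[l==i]; print(nm,st[i],np.round(np.nanmedian(q,0)),'z',np.round(np.nanpercentile(q[:,2],[5,50,95])),'mid',np.round((np.nanmax(q,0)+np.nanmin(q,0))/2))
rep('red',roi&((H<4)|(H>175))&(S>180)&(p[...,2]>55)&(p[...,2]<120))
rep('orange',roi&(H>=4)&(H<18)&(S>150))
rep('black',roi&(V<70)&(p[...,2]>150))
m=roi&(abs(p[...,2]-199)<5)&(p[...,0]<580);q=p[m];print('knobtop',len(q),np.nanmean(q,0),np.nanmin(q,0),np.nanmax(q,0))
m=roi&(p[...,2]>93)&(p[...,2]<105)&(p[...,1]>30)&(p[...,0]<530);q=p[m];print('griptop',len(q),np.nanmean(q,0),np.nanmin(q,0),np.nanmax(q,0))
E
```

```text
red [356 221   8  13  69] [506.  77.  89.] z [ 63.  89. 101.] mid [498.  77.  80.]
orange [280 170  16   9  52] [ 326. -300.   14.] z [ 7. 14. 21.] mid [ 326. -309.   13.]
orange [ 242  186   47   40 1028] [ 554. -276.   55.] z [30. 55. 71.] mid [ 532. -284.   47.]
orange [298 216  23  19 293] [ 540. -101.   38.] z [29. 38. 43.] mid [ 550. -102.   71.]
black [300 188   9   9  60] [ 536. -119.  199.] z [191. 199. 202.] mid [ 534. -119.  190.]
black [263 240  21  12 178] [814. -62. 292.] z [241. 292. 308.] mid [804. -70. 270.]
knobtop 59 [ 532.5506549  -118.44439593  198.76219378] [ 514.78551354 -136.00142426  194.12805125] [ 549.92423886 -104.16441285  202.70342384]
griptop 36 [496.10757496  77.0263479   98.19755466] [482.18079497  67.63780151  93.88398751] [510.53613594  85.85812496 102.3823019 ]
```

```bash
cat >> h.py <<'E'
YAW=-0.126
def tgt(yaw=YAW):
    # x tool down, y tool along cutter +-y
    ey=np.array([-np.sin(yaw),np.cos(yaw),0])
    x=np.array([0,0,-1.]); return [np.stack([x,s*ey,np.cross(x,s*ey)],1) for s in(1,-1)]
def plan(p):
    o=bot.get_obs(); Rt=Ro.from_euler('xyz',o['tcp_rot']).as_matrix(); d=np.array(p)-o['tool_pos']
    print('t',round(o['time'],2),'tcp',np.round(o['tool_pos'],1),'F',np.round(o['contact_force'],1),'w',round(o['grip_width'],1),'q',np.round(o['joint_positions'],2))
    for T in tgt():
        print(' local now(cm)',np.round(Rt.T@d/10,2),'local after turn(cm)',np.round(T.T@d/10,2),'rotvec local',np.round(Ro.from_matrix(Rt.T@T).as_rotvec(),3))
E
python3 - <<'E'
from h import *
plan([531,-119,235])
o=bot.get_obs();print(Ro.from_euler('xyz',o['tcp_rot']).as_matrix().round(3))
im,p=cloud('scene')
ex=np.array([np.cos(YAW),np.sin(YAW)]);ey=np.array([-ex[1],ex[0]])
q=p.reshape(-1,3); l=np.c_[(q[:,:2]-[540.5,-38])@ex,(q[:,:2]-[540.5,-38])@ey,q[:,2]]
m=(l[:,0]>-80)&(l[:,0]<80)&(l[:,1]>50)&(l[:,1]<150)&(l[:,2]>30)
for a in np.arange(-80,60,15):
    s=l[m&(l[:,0]>=a)&(l[:,0]<a+15)]
    if len(s): print(a,len(s),'y',s[:,1].min().round(),s[:,1].max().round(),'zmax',s[:,2].max().round())
c=im[205:255,310:390];cv2.imwrite('pics/grip_c.png',cv2.resize(c[:,:,::-1],(800,500),interpolation=cv2.INTER_CUBIC))
E
```

```text
t 1.2 tcp [135.4 507.3 226.8] F [-0.5 -0.3 -0.4] w 91.9 q [ 1.16  0.34  1.52  0.    1.28 -0.15]
 local now(cm) [ -0.83 -50.31  54.38] local after turn(cm) [ -0.82 -57.16  47.12] rotvec local [-0.135  0.    -0.   ]
 local now(cm) [ -0.83 -50.31  54.38] local after turn(cm) [ -0.82  57.16 -47.12] rotvec local [ 3.007 -0.    -0.   ]
[[ 0.     0.258  0.966]
 [ 0.     0.966 -0.258]
 [-1.     0.     0.   ]]
-80 42 y 68.0 148.0 zmax 100.0
-65 78 y 52.0 143.0 zmax 102.0
-50 111 y 83.0 142.0 zmax 102.0
-35 24 y 85.0 102.0 zmax 69.0
-20 31 y 82.0 102.0 zmax 70.0
-5 15 y 83.0 88.0 zmax 69.0
10 18 y 82.0 88.0 zmax 74.0
25 18 y 83.0 87.0 zmax 71.0
```

View pics/grip_c.png

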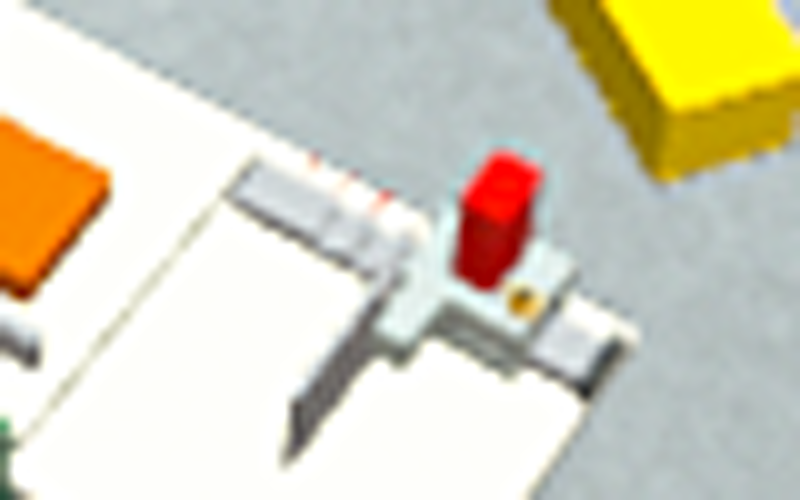

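```bash
python3 -m handwheel '[[[-0.2,-2.7,2.9,-0.0675],[-0.2,-2.9,2.7,-0.0675],[-0.2,-3.0,2.5,0],[-0.2,-3.0,2.5,0],[-0.2,-3.0,2.5,0],[-0.2,-3.0,2.5,0],[0,-3.0,2.5,0],[0,-3.0,2.5,0]]]' 0
python3 -m handwheel '[[[0,-3.0,2.5,0],[0,-3.0,2.5,0],[0,-3.0,2.5,0],[0,-3.0,2.5,0],[0,-3.0,2.5,0],[0,-3.0,2.5,0],[0,-3.0,2.5,0],[0,-2.5,2.1,0]]]' 0
python3 -c "
from h import *
plan([531,-119,215])"
```

```text
time: 1.87
tool_pos: [304.2, 241.1, 239.1]
tcp_rot: [0.638, 1.57, 0.513]
contact_force: [1.4, 0.9, -0.1]
grip_width: 42.9
time: 2.53
tool_pos: [469.6, -17.6, 238.8]
tcp_rot: [-0.237, 1.57, -0.364]
contact_force: [0.6, 0.3, -0.6]
grip_width: 0.7
t 2.53 tcp [469.6 -17.6 238.8] F [ 0.6  0.3 -0.6] w 0.7 q [-0.2   0.23  1.65 -0.    1.26 -1.64]
 local now(cm) [ 2.39 -9.28  7.37] local after turn(cm) [ 2.38 -9.29  7.36] rotvec local [-0.001  0.001  0.   ]
 local now(cm) [ 2.39 -9.28  7.37] local after turn(cm) [ 2.38  9.29 -7.36] rotvec local [ 3.141e+00  0.000e+00 -1.000e-03]
```

```bash
python3 -m handwheel '[[[0,-2.5,2.0,0],[0,-2.5,2.0,0],[0,-1.7,1.2,0],[0,0,0,0],[0,0,0,0]]]' 0
python3 - <<'E'
from h import *
plan([531,-119,215])
im,d=snap('top','top1.png'); im2,d=snap('scene','scene1.png')
c=im2[150:250,250:400,::-1];cv2.imwrite('pics/s1c.png',cv2.resize(c,(750,500),interpolation=cv2.INTER_CUBIC))
snap('wrist','w1.png')
E
```

```text
time: 2.95
tool_pos: [511.7, -88.9, 238.2]
tcp_rot: [2.662, 1.57, 2.534]
contact_force: [0.7, 0.3, 0.6]
grip_width: 0.4
t 2.95 tcp [511.7 -88.9 238.2] F [0.7 0.3 0.6] w 0.4 q [-0.32  0.32  1.52  0.    1.3  -1.76]
 local now(cm) [ 2.32 -2.75  2.3 ] local after turn(cm) [ 2.32 -2.75  2.29] rotvec local [-0.002 -0.001 -0.   ]
 local now(cm) [ 2.32 -2.75  2.3 ] local after turn(cm) [ 2.32  2.75 -2.29] rotvec local [ 3.14e+00 -1.00e-03  1.00e-03]
```

View pics/s1c.png

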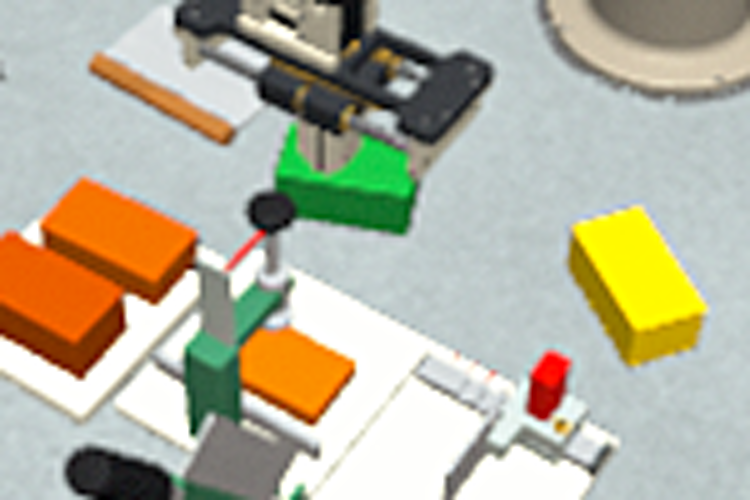

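View pics/w1.png

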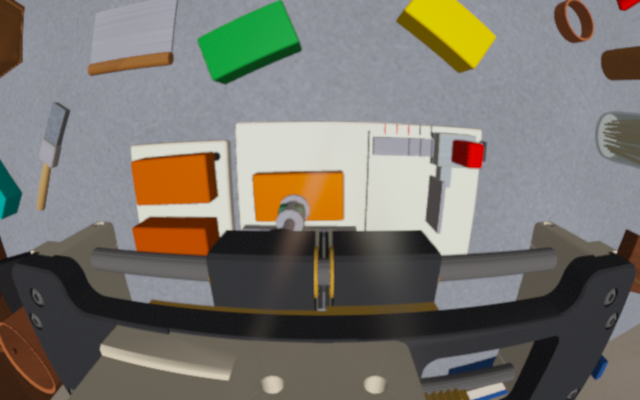

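```bash
python3 -m handwheel '[[[0,-1.4,1.15,0],[0.6,-1.35,1.15,0],[0.6,0,0,0],[0,0,0,0],[0,0,0,0]]]' 0
python3 - <<'E'
from h import *
plan([531,-119,200])
im2,d=snap('scene','scene2.png')
c=im2[150:250,250:400,::-1];cv2.imwrite('pics/s2c.png',cv2.resize(c,(750,500),interpolation=cv2.INTER_CUBIC))
E
```

```text
time: 3.52
tool_pos: [530.3, -117.0, 226.4]
tcp_rot: [2.654, 1.569, 2.529]
contact_force: [0.6, -0.1, 1.0]
grip_width: 0.2
t 3.52 tcp [ 530.3 -117.   226.4] F [ 0.6 -0.1  1. ] w 0.2 q [-0.36  0.38  1.47  0.    1.29 -1.8 ]
 local now(cm) [ 2.64 -0.19  0.1 ] local after turn(cm) [ 2.64 -0.19  0.1 ] rotvec local [ 0.001 -0.002 -0.001]
 local now(cm) [ 2.64 -0.19  0.1 ] local after turn(cm) [ 2.64  0.19 -0.1 ] rotvec local [-3.141e+00  1.000e-03 -2.000e-03]
```

View pics/s2c.png

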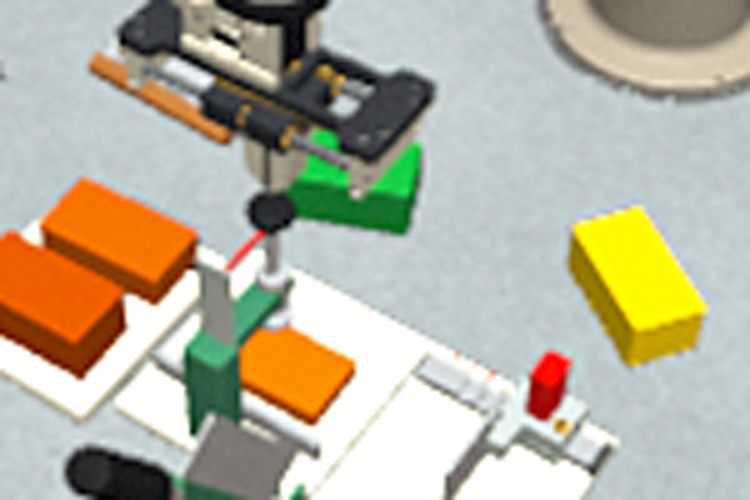

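```bash
python3 -m handwheel '[[[1.2,-0.2,0.1,0],[1.2,0,0,0],[0.4,0,0,0],[0.4,0,0,0],[0.4,0,0,0],[0.4,0,0,0],[0,0,0,0],[0,0,0,0]]]' 0
python3 -c "
from h import *
plan([531,-119,155])"
```

```text
time: 4.23
tool_pos: [531.9, -120.2, 186.9]
tcp_rot: [0.587, 1.57, 0.462]
contact_force: [-0.8, 2.0, 1.2]
grip_width: 0.5
t 4.23 tcp [ 531.9 -120.2  186.9] F [-0.8  2.   1.2] w 0.5 q [-0.36  0.41  1.53  0.    1.2  -1.81]
 local now(cm) [ 3.19  0.11 -0.11] local after turn(cm) [ 3.19  0.11 -0.11] rotvec local [ 0.  0. -0.]
 local now(cm) [ 3.19  0.11 -0.11] local after turn(cm) [ 3.19 -0.11  0.11] rotvec local [-3.141e+00  0.000e+00  1.000e-03]
```

```bash
python3 -m handwheel '[[[0.5,0,0,0],[0.5,0,0,0],[0.5,0,0,0],[0.5,0,0,0],[0.5,0,0,0],[0.2,0,0,0],[0,0,0,0],[0,0,0,0]]]' 0
python3 -m handwheel '[[[0.2,0,0,0],[0.15,0,0,0],[0,0,0,0],[0,0,0,0]]]' 0
```

```text
time: 4.9
tool_pos: [532.1, -120.4, 159.7]
tcp_rot: [0.084, 1.57, -0.042]
contact_force: [1.8, 0.1, 2.7]
grip_width: 0.3
time: 5.23
tool_pos: [532.0, -120.4, 156.3]
tcp_rot: [-0.1, 1.57, -0.226]
contact_force: [1.9, -0.1, 2.9]
grip_width: 0.3
```

```bash
python3 -m handwheel '[[[0.15,0,0,0],[0.1,0,0,0],[0,0,0,0],[0,0,0,0]]]' 0
python3 -m handwheel '[[[0.1,0,0,0],[0,0,0,0],[0,0,0,0],[0,0,0,0]]]' 0
```

```text
time: 5.57
tool_pos: [532.1, -120.4, 154.0]
tcp_rot: [-0.164, 1.57, -0.29]
contact_force: [2.6, 0.5, 5.0]
grip_width: 0.3
time: 5.9
tool_pos: [532.1, -120.4, 153.2]
tcp_rot: [-0.174, 1.57, -0.299]
contact_force: [1.1, 0.2, 6.1]
grip_width: 0.3
```

```bash
python3 -m handwheel '[[[0.1,0,0,0],[0.1,0,0,0],[0,0,0,0],[0,0,0,0],[0,0,0,0],[0,0,0,0],[0,0,0,0],[0,0,0,0]]]' 0
python3 - <<'E'
from h import *
im2,d=snap('scene','scene3.png');plan([531,-119,155])
c=im2[150:250,250:400,::-1];cv2.imwrite('pics/s3c.png',cv2.resize(c,(750,500),interpolation=cv2.INTER_CUBIC))
E
```

```text
time: 6.57
tool_pos: [532.1, -120.5, 151.4]
tcp_rot: [-0.202, 1.57, -0.328]
contact_force: [1.4, 0.6, 7.5]
grip_width: 0.7
t 6.62 tcp [ 532.1 -120.4  151.4] F [1.3 1.2 8.2] w 0.8 q [-0.36  0.45  1.58  0.    1.11 -1.81]
 local now(cm) [-0.36  0.13 -0.13] local after turn(cm) [-0.36  0.13 -0.13] rotvec local [0.    0.001 0.   ]
 local now(cm) [-0.36  0.13 -0.13] local after turn(cm) [-0.36 -0.13  0.13] rotvec local [-3.141e+00 -0.000e+00  2.000e-03]
```

View pics/s3c.png

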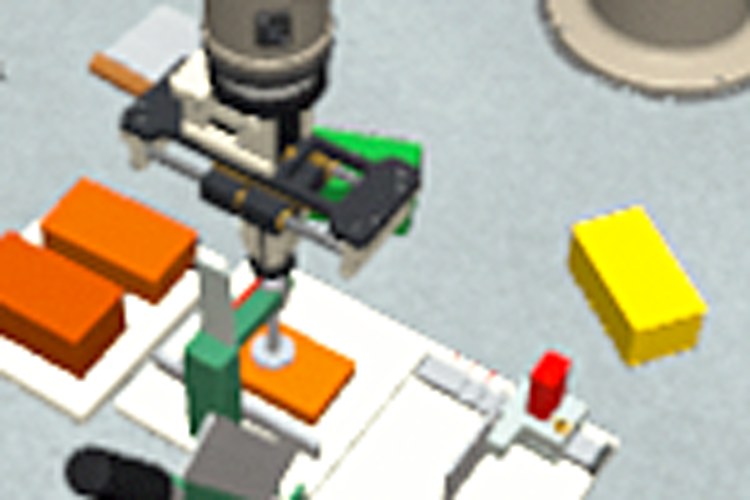

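```bash
python3 -m handwheel '[[[-0.5,0,0,0],[-1,0,0,0],[-1.5,0,0,0],[-1.5,0,0,0],[-1.5,0,0,0],[-1.5,0,0,0],[-0.5,0,0,0],[0,0,0,0]]]' 0
python3 - <<'E'
from h import *
plan([494.5,76.5,200])
snap('wrist','w4.png');im2,d=snap('scene','scene4.png')
c=im2[150:250,250:400,::-1];cv2.imwrite('pics/s4c.png',cv2.resize(c,(750,500),interpolation=cv2.INTER_CUBIC))
E
```

```text
time: 7.28
tool_pos: [531.8, -120.5, 231.6]
tcp_rot: [-0.42, 1.57, -0.545]
contact_force: [0.4, 0.4, -0.1]
grip_width: 0.3
t 7.28 tcp [ 531.8 -120.5  231.6] F [ 0.4  0.4 -0.1] w 0.3 q [-0.36  0.38  1.46 -0.    1.31 -1.81]
 local now(cm) [ 3.15 19.07 -6.17] local after turn(cm) [ 3.16 19.07 -6.18] rotvec local [0.    0.001 0.   ]
 local now(cm) [ 3.15 19.07 -6.17] local after turn(cm) [  3.16 -19.07   6.18] rotvec local [-3.141e+00 -1.000e-03  1.000e-03]
```

View pics/s4c.png

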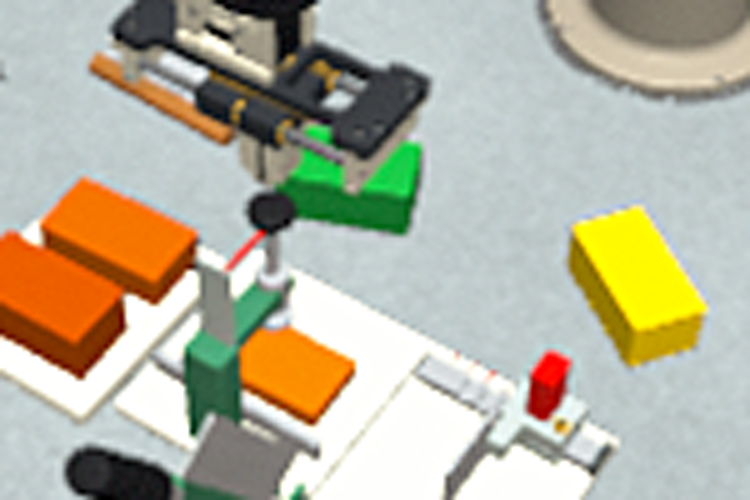

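```bash
python3 -m handwheel '[[[0,3.18,-1.03,0],[0,3.18,-1.03,0],[0,3.18,-1.03,0],[0.5,3.18,-1.03,0],[1.3,3.18,-1.03,0],[1.3,3.17,-1.02,0],[0,0,0,0],[0,0,0,0]]]' 0.65
python3 - <<'E'
from h import *
plan([494.5,76.5,130])
snap('wrist','w5.png');im2,d=snap('scene','scene5.png')
c=im2[170:250,300:420,::-1];cv2.imwrite('pics/s5c.png',cv2.resize(c,(780,520),interpolation=cv2.INTER_CUBIC))
E
```

```text
time: 8.05
tool_pos: [493.1, 77.9, 198.1]
tcp_rot: [-2.978, 1.567, -3.1]
contact_force: [-0.6, -0.9, 0.1]
grip_width: 48.9
t 8.05 tcp [493.1  77.9 198.1] F [-0.6 -0.9  0.1] w 48.9 q [ 0.    0.32  1.64 -0.    1.19 -1.45]
 local now(cm) [ 6.81 -0.12  0.18] local after turn(cm) [ 6.81 -0.12  0.16] rotvec local [ 0.004 -0.004  0.001]
 local now(cm) [ 6.81 -0.12  0.18] local after turn(cm) [ 6.81  0.12 -0.16] rotvec local [-3.138e+00 -1.000e-03 -6.000e-03]
```

View pics/s5c.png

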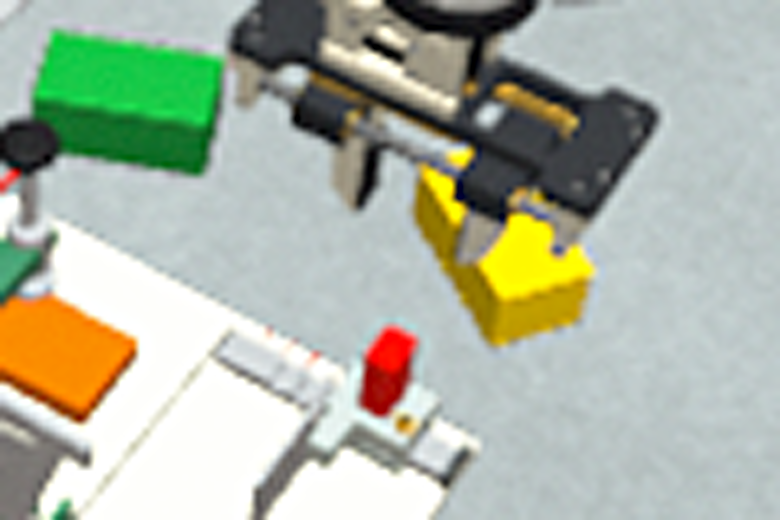

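View pics/w5.png

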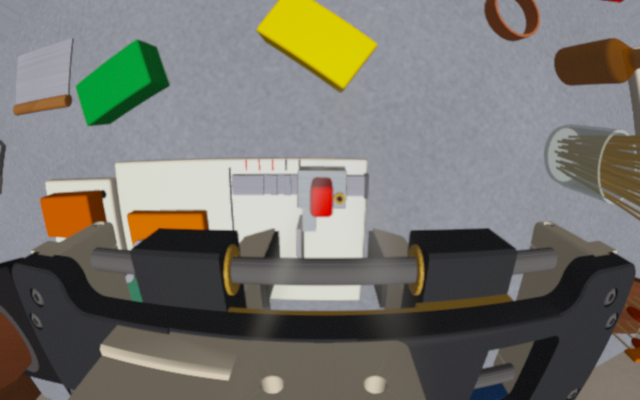

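```bash
python3 -m handwheel '[[[2,-0.12,0.15,0],[2,0,0,0],[2,0,0,0],[2,0,0,0],[1,0,0,0],[0,0,0,0],[0,0,0,0]]]' 0.65
python3 - <<'E'
from h import *
plan([494.5,76.5,64])
im2,d=snap('scene','scene6.png')
c=im2[170:250,300:420,::-1];cv2.imwrite('pics/s6c.png',cv2.resize(c,(780,520),interpolation=cv2.INTER_CUBIC))
E
```

```text
time: 8.73
tool_pos: [496.3, 74.4, 110.0]
tcp_rot: [-2.713, 1.571, -2.84]
contact_force: [-0.4, -0.5, -0.3]
grip_width: 59.6
t 8.73 tcp [496.3  74.4 110. ] F [-0.4 -0.5 -0.3] w 59.6 q [-0.    0.43  1.75 -0.    0.96 -1.45]
 local now(cm) [ 4.6   0.19 -0.2 ] local after turn(cm) [ 4.6   0.19 -0.2 ] rotvec local [-0.001 -0.     0.   ]
 local now(cm) [ 4.6   0.19 -0.2 ] local after turn(cm) [ 4.6  -0.19  0.2 ] rotvec local [3.14 0.   0.  ]
```

View pics/s6c.png

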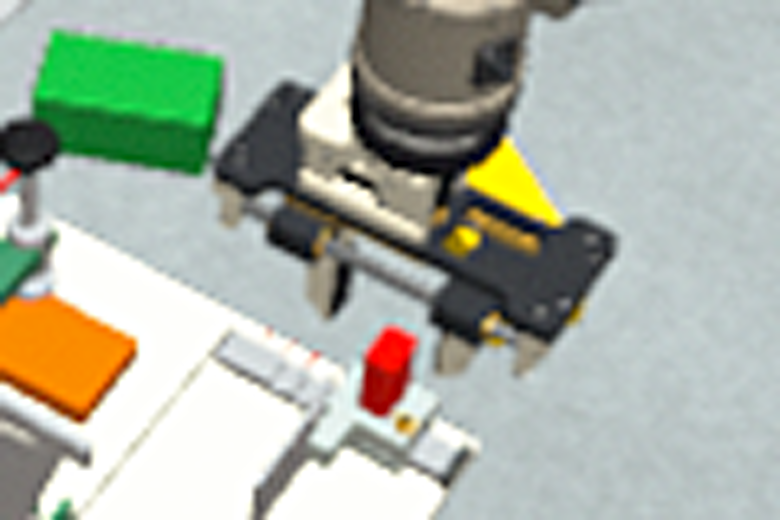

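```bash
python3 -m handwheel '[[[1.0,0.15,-0.2,0],[1.2,0,0,0],[1.2,0,0,0],[1.0,0,0,0],[0,0,0,0],[0,0,0,0]]]' 0.65
python3 - <<'E'
from h import *
plan([494.5,76.5,64])
im2,d=snap('scene','scene7.png')
c=im2[170:250,300:420,::-1];cv2.imwrite('pics/s7c.png',cv2.resize(c,(780,520),interpolation=cv2.INTER_CUBIC))
E
```

```text
time: 9.28
tool_pos: [494.4, 76.9, 66.1]
tcp_rot: [0.263, 1.57, 0.137]
contact_force: [0.3, 1.0, 0.6]
grip_width: 59.4
t 9.28 tcp [494.4  76.9  66.1] F [0.3 1.  0.6] w 59.4 q [ 0.    0.49  1.8   0.    0.85 -1.44]
 local now(cm) [ 0.21 -0.04  0.01] local after turn(cm) [ 0.21 -0.04  0.01] rotvec local [ 0.  0. -0.]
 local now(cm) [ 0.21 -0.04  0.01] local after turn(cm) [ 0.21  0.04 -0.01] rotvec local [-3.141e+00  0.000e+00  1.000e-03]
```

View pics/s7c.png

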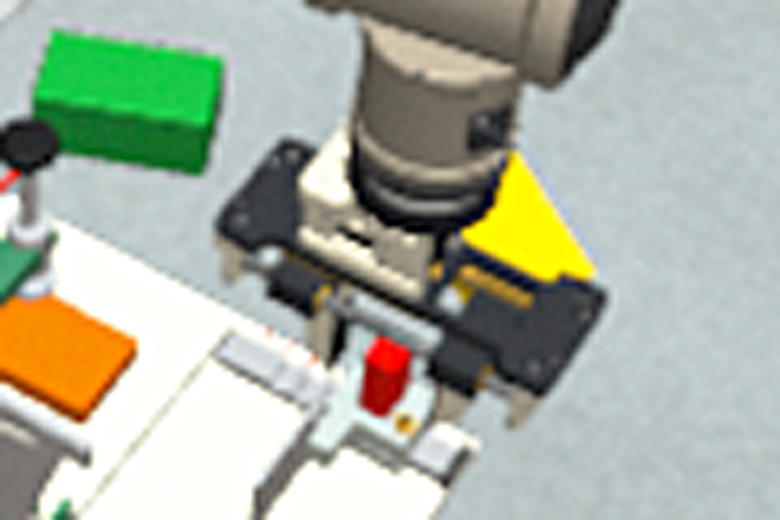

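```bash
python3 -m handwheel '[[[0,0,0,0],[0,0,0,0],[0,0,0,0],[0,0,0,0],[0,0,0,0],[0,0,0,0],[0,0,0,0],[0,0,0,0]]]' 0
python3 - <<'E'
from h import *
plan([494.5,76.5,64])
im2,d=snap('scene','scene8.png');snap('wrist','w8.png');snap('top','t8.png')
E
```

```text
time: 10.0
tool_pos: [494.1, 76.6, 65.8]
tcp_rot: [-1.491, 1.57, -1.618]
contact_force: [-1.1, -3.2, 1.5]
grip_width: 19.7
t 10.0 tcp [494.1  76.6  65.8] F [-1.1 -3.2  1.5] w 19.7 q [ 0.    0.49  1.8  -0.    0.85 -1.44]
 local now(cm) [ 0.18 -0.01  0.04] local after turn(cm) [ 0.18 -0.01  0.04] rotvec local [-0.  0.  0.]
 local now(cm) [ 0.18 -0.01  0.04] local after turn(cm) [ 0.18  0.01 -0.04] rotvec local [ 3.141e+00  1.000e-03 -0.000e+00]
```

View pics/w8.png

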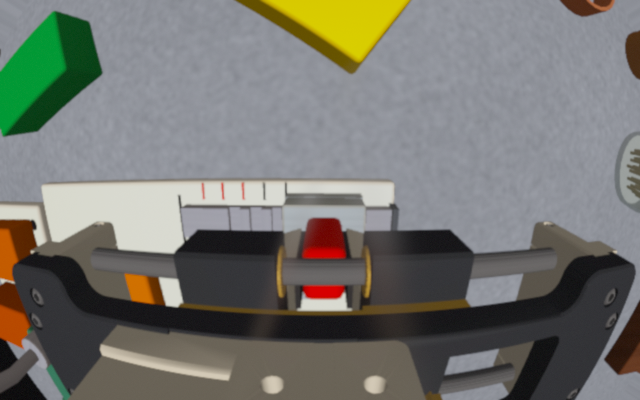

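```bash
python3 -m handwheel '[[[0,-0.2,0,0],[0,-0.2,0,0],[0,-0.2,0,0],[0,0,0,0]]]' 0
python3 -m handwheel '[[[0,-0.6,0,0],[0,-0.8,0,0],[0,-0.8,0,0],[0,-0.8,0,0],[0,-0.8,0,0],[0,-0.7,0,0],[0,0,0,0],[0,0,0,0]]]' 0
python3 - <<'E'
from h import *
plan([494.5,76.5,64])
im2,d=snap('scene','scene9.png');snap('wrist','w9.png')
c=im2[170:250,300:420,::-1];cv2.imwrite('pics/s9c.png',cv2.resize(c,(780,520),interpolation=cv2.INTER_CUBIC))
E
```

```text
time: 10.48
tool_pos: [493.4, 71.6, 65.8]
tcp_rot: [1.264, 1.57, 1.138]
contact_force: [-0.3, -0.1, 1.7]
grip_width: 20.1
time: 11.15
tool_pos: [487.2, 25.2, 65.8]
tcp_rot: [-2.443, 1.57, -2.569]
contact_force: [-3.4, -0.8, 5.0]
grip_width: 19.8
t 11.15 tcp [487.2  25.2  65.8] F [-3.4 -0.8  5. ] w 19.8 q [-0.11  0.48  1.83 -0.    0.84 -1.55]
 local now(cm) [0.17 5.18 0.08] local after turn(cm) [0.18 5.18 0.08] rotvec local [-0.001 -0.001  0.001]
 local now(cm) [0.17 5.18 0.08] local after turn(cm) [ 0.18 -5.18 -0.08] rotvec local [3.141e+00 1.000e-03 1.000e-03]
```

View pics/w9.png

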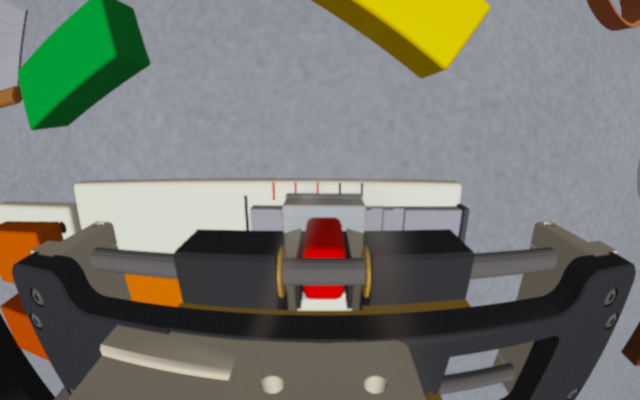

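View pics/s9c.png

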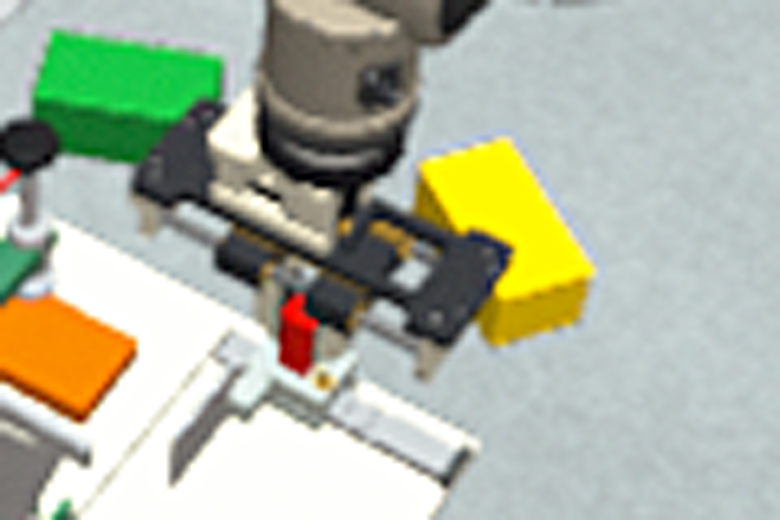

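```bash
python3 - <<'E'
from h import *
m=bot.camera_model('wrist');print(m)
o=bot.get_obs();z=np.load('/tmp/wrist.npz');im=z['im'].astype(int)
Rt=Ro.from_euler('xyz',o['tcp_rot']).as_matrix()
def ray(u,v):
    a=np.array([(u-m['cx'])/m['fx'],(v-m['cy'])/m['fy']]);r=np.hypot(*a);return R(m)@np.r_[np.sin(r)*a/r,np.cos(r)]
def on(u,v,h):
    r=ray(u,v);c=np.array(m['position']);return Rt.T@(c+r*(h-c[2])/r[2]-o['tool_pos'])
row=im[186:197].mean(0);g=row[:,1]
print([(u,int(x)) for u,x in enumerate(g) if 265<u<370 and x<205])
def cen(a,b):
    w=np.clip(np.median(g[265:340])-g[a:b+1],0,None);return (w*np.arange(a,b+1)).sum()/w.sum()
for nm,a,b,gv in(('20',270,278,20),('35',291,300,35),('50',313,322,50),('65',336,344,65),('80',358,367,80)):
    u=cen(a,b);p=on(u,191,20);print(nm,round(u,1),'local y',p[1].round(2),'gap est',round(gv-25-p[1],2))
E
```

```text
{'fx': 309.70691628693146, 'fy': 309.70691628693146, 'cx': 323.39595091593304, 'cy': 199.70216562302025, 'position': array([418.97660949,  36.2025241 , 222.38832544]), 'rotation': array([ 2.88141059e+00, -3.63993241e-05,  1.44480022e+00])}
[(272, 177), (273, 117), (274, 143), (275, 200), (286, 197), (287, 185), (288, 180), (289, 179), (290, 178), (291, 179), (292, 178), (293, 173), (294, 149), (295, 113), (296, 138), (297, 171), (298, 179), (299, 179), (300, 179), (301, 180), (302, 180), (303, 181), (304, 180), (305, 180), (306, 180), (307, 180), (308, 180), (309, 180), (310, 180), (311, 179), (312, 179), (313, 178), (314, 178), (315, 173), (316, 153), (317, 120), (318, 138), (319, 171), (320, 180), (321, 181), (322, 181), (323, 181), (324, 181), (325, 181), (326, 181), (327, 181), (328, 182), (329, 181), (330, 181), (331, 181), (332, 181), (333, 181), (334, 182), (335, 182), (336, 181), (337, 178), (338, 159), (339, 117), (340, 122), (341, 166), (342, 180), (343, 182), (344, 182), (345, 182), (346, 182), (347, 182), (348, 182), (349, 182), (350, 182), (351, 182), (352, 182), (353, 182), (354, 182), (355, 181), (356, 181), (357, 181), (358, 182), (359, 179), (360, 163), (361, 127), (362, 142), (363, 194)]
20 273.3 local y -32.21 gap est 27.21
35 295.1 local y -17.35 gap est 27.35
50 317.0 local y -2.57 gap est 27.57
65 339.4 local y 12.45 gap est 27.55
80 361.2 local y 27.19 gap est 27.81
```

```bash
python3 -m handwheel '[[[0,-0.2,0,0],[0,-0.2,0,0],[0,0,0,0],[0,0,0,0]]]' 0
python3 -m handwheel '[[[0,-0.15,0,0],[0,-0.1,0,0],[0,0,0,0],[0,0,0,0]]]' 0
python3 -m handwheel '[[[0,-0.1,0,0],[0,0,0,0],[0,0,0,0],[0,0,0,0]]]' 0
```

```text
time: 11.58
tool_pos: [486.8, 22.3, 65.8]
tcp_rot: [-2.856, 1.57, -2.981]
contact_force: [-3.4, 0.7, 5.4]
grip_width: 20.0
time: 11.92
tool_pos: [486.4, 19.8, 65.8]
tcp_rot: [-2.709, 1.57, -2.835]
contact_force: [-3.2, -1.2, 5.5]
grip_width: 20.0
time: 12.25
tool_pos: [486.3, 18.8, 65.8]
tcp_rot: [-2.794, 1.57, -2.919]
contact_force: [-3.6, -0.8, 5.5]
grip_width: 19.8
```

```bash
python3 -m handwheel '[[[0,-0.08,0,0],[0,0,0,0],[0,0,0,0],[0,0,0,0]]]' 0
python3 -m handwheel '[[[0,-0.08,0,0],[0,0,0,0],[0,0,0,0],[0,0,0,0]]]' 0
```

```text
time: 12.58
tool_pos: [486.2, 18.0, 65.8]
tcp_rot: [-2.794, 1.57, -2.92]
contact_force: [-5.1, -0.5, 5.8]
grip_width: 19.8
time: 12.92
tool_pos: [486.1, 17.1, 65.8]
tcp_rot: [-2.707, 1.57, -2.833]
contact_force: [-3.9, -0.4, 5.8]
grip_width: 19.7
```

```bash
cat > g.py <<'E'
from h import *
def gap():
    o=bot.get_obs();m=bot.camera_model('wrist');im=bot.capture('wrist')[0];cv2.imwrite('pics/w_%.2f.png'%o['time'],im[:,:,::-1]);im=im.astype(int)
    Rt=Ro.from_euler('xyz',o['tcp_rot']).as_matrix();c=np.array(m['position'])
    def on(u,v,h):
        a=np.array([(u-m['cx'])/m['fx'],(v-m['cy'])/m['fy']]);r=np.hypot(*a);r=R(m)@np.r_[np.sin(r)*a/r,np.cos(r)];return Rt.T@(c+r*(h-c[2])/r[2]-o['tool_pos'])
    redness=(im[186:197,:,0]-im[186:197,:,1]).mean(0); dark=im[186:195,:,:].mean((0,2))
    us=[u for u in range(150,420) if redness[u]>12 and redness[u]==redness[u-3:u+4].max()]
    for u in us:
        k=np.arange(u-3,u+4);w=np.clip(redness[k]-3,0,None);uu=(w*k).sum()/w.sum();print('red tick',round(uu,1),'local y',on(uu,191,20)[1].round(2))
    print('t',o['time'],'tcp',o['tool_pos'].round(2),'F local',(Rt.T@o['contact_force']).round(2))
    return im
E
python3 - <<'E'
from g import *
im=gap()
c=im[150:320,200:420,::-1].astype(np.uint8);cv2.imwrite('pics/w10c.png',cv2.resize(c,(776,600),interpolation=cv2.INTER_CUBIC))
im2,d=snap('scene','scene10.png')
c=im2[190:250,300:390,::-1];cv2.imwrite('pics/s10c.png',cv2.resize(c,(780,520),interpolation=cv2.INTER_CUBIC))
E
```

```text
red tick 285.5 local y -23.9
red tick 307.5 local y -9.02
red tick 329.6 local y 5.86
t 12.9167 tcp [486.07  17.14  65.76] F local [-5.75 -0.88 -3.84]
```

View pics/w10c.png

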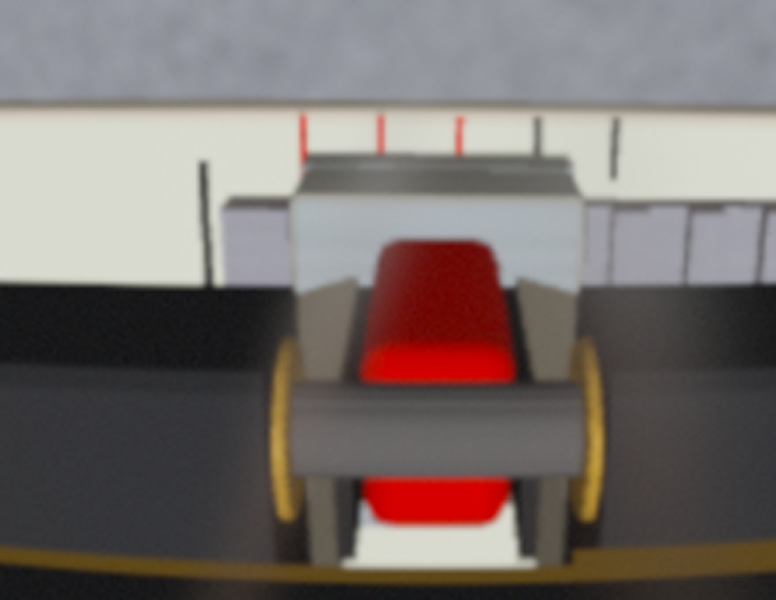

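View pics/s10c.png

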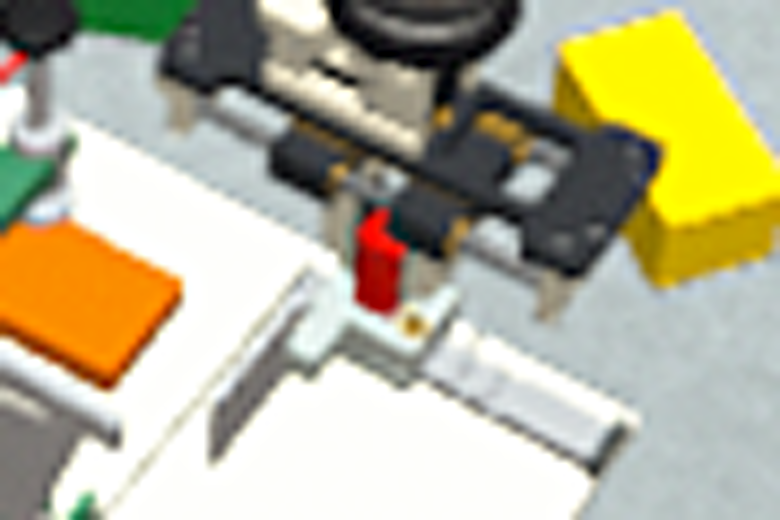

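```bash
python3 -m handwheel '[[[0,-0.1,0,0],[0,0,0,0],[0,0,0,0],[0,0,0,0]]]' 0
python3 -c "
from g import *
gap()"
python3 -m handwheel '[[[0,-0.1,0,0],[0,0,0,0],[0,0,0,0],[0,0,0,0]]]' 0
python3 -c "
from g import *
gap()"
```

```text
time: 13.35
tool_pos: [485.9, 16.3, 65.8]
tcp_rot: [-2.97, 1.57, -3.096]
contact_force: [-4.1, 0.5, 4.7]
grip_width: 20.0
red tick 286.6 local y -23.11
red tick 308.7 local y -8.21
red tick 330.8 local y 6.7
t 13.35 tcp [485.93  16.31  65.75] F local [-4.72 -0.02 -4.19]
time: 13.73
tool_pos: [485.9, 15.7, 65.8]
tcp_rot: [2.685, 1.57, 2.559]
contact_force: [-4.4, 2.0, 5.7]
grip_width: 19.8
red tick 287.6 local y -22.49
red tick 309.9 local y -7.42
red tick 332.0 local y 7.44
t 13.7333 tcp [485.87  15.72  65.78] F local [-5.67  1.45 -4.62]
```

```bash
for i in 1; do python3 -m handwheel '[[[0,-0.1,0,0],[0,0,0,0],[0,0,0,0],[0,0,0,0]]]' 0; done
python3 -m handwheel '[[[0,-0.1,0,0],[0,0,0,0],[0,0,0,0],[0,0,0,0]]]' 0
python3 -c "
from g import *
im=gap()
c=im[150:320,200:420,::-1].astype(np.uint8);cv2.imwrite('pics/w11c.png',cv2.resize(c,(776,600),interpolation=cv2.INTER_CUBIC))"
```

```text
time: 14.12
tool_pos: [485.8, 15.2, 65.8]
tcp_rot: [2.201, 1.569, 2.076]
contact_force: [-3.2, 4.7, 6.2]
grip_width: 20.0
time: 14.45
tool_pos: [485.7, 14.6, 65.8]
tcp_rot: [1.997, 1.569, 1.871]
contact_force: [-2.2, 8.4, 5.8]
grip_width: 19.8
red tick 289.0 local y -21.46
red tick 311.1 local y -6.56
red tick 333.3 local y 8.33
t 14.45 tcp [485.71  14.6   65.75] F local [-5.81  8.1  -3.24]
```

View pics/w11c.png

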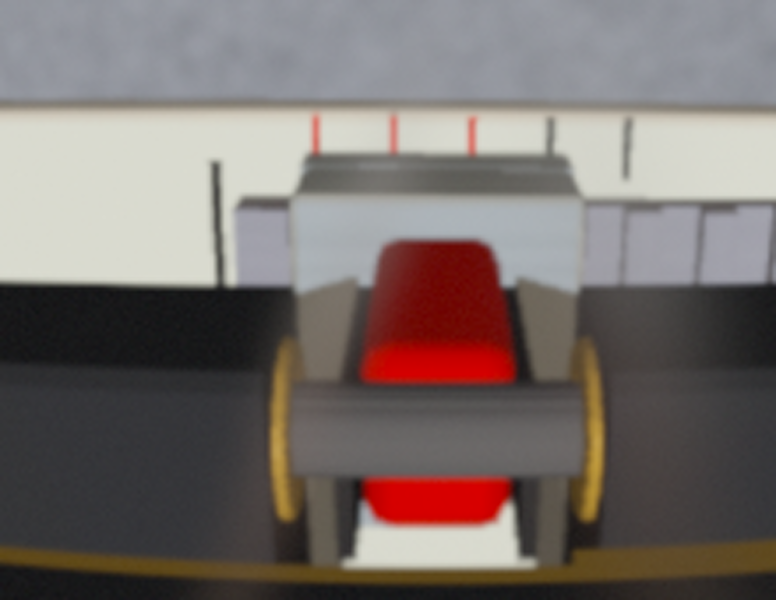

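```bash
python3 -m handwheel '[[[0,0.12,0,0],[0,0.1,0,0],[0,0,0,0],[0,0,0,0],[0,0,0,0],[0,0,0,0]]]' 0
python3 -c "
from g import *
im=gap()
c=im[150:320,200:420,::-1].astype(np.uint8);cv2.imwrite('pics/w12c.png',cv2.resize(c,(776,600),interpolation=cv2.INTER_CUBIC))"
```

```text
time: 15.0
tool_pos: [485.9, 15.9, 65.7]
tcp_rot: [2.794, 1.57, 2.669]
contact_force: [-3.4, 2.6, 5.5]
grip_width: 19.9
red tick 287.2 local y -22.69
red tick 309.4 local y -7.68
red tick 331.7 local y 7.27
t 15.0 tcp [485.88  15.88  65.74] F local [-5.48  2.16 -3.73]
```

View pics/w12c.png

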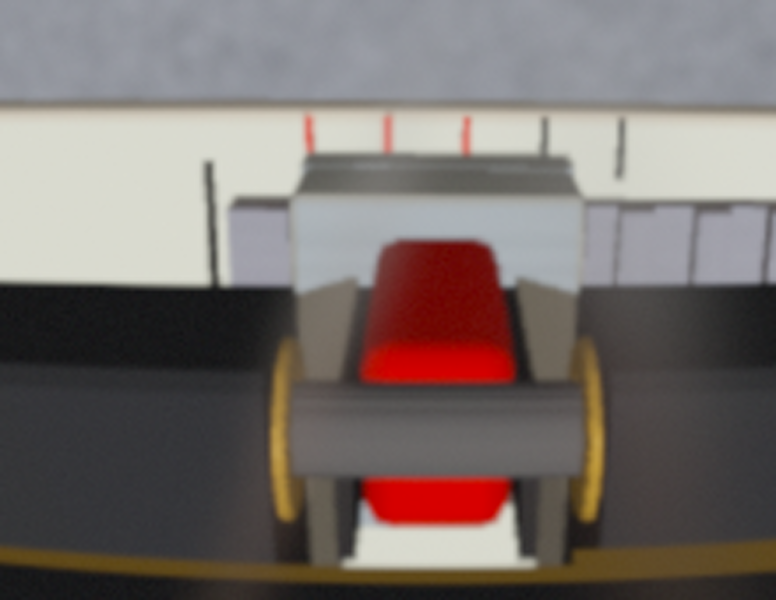

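```bash
python3 -m handwheel '[[[0,0.05,0,0],[0,0,0,0],[0,0,0,0],[0,0,0,0],[0,0,0,0],[0,0,0,0]]]' 0
python3 - <<'E'
from g import *
im=gap()
im2,d=snap('scene','scene13.png')
print(bot.get_obs()['dq'].round(4),bot.get_obs()['grip_width'])
c=im2[160:260,230:390,::-1];cv2.imwrite('pics/s13c.png',cv2.resize(c,(800,500),interpolation=cv2.INTER_CUBIC))
E
```

```text
time: 15.55
tool_pos: [485.9, 16.2, 65.7]
tcp_rot: [3.111, 1.57, 2.985]
contact_force: [-3.9, 1.2, 5.9]
grip_width: 19.6
red tick 286.7 local y -23.06
red tick 308.9 local y -8.08
red tick 331.2 local y 6.94
t 15.55 tcp [485.91  16.18  65.74] F local [-5.85  0.73 -4.04]
[-0.0004  0.0016  0.0016  0.0008 -0.001   0.0011] 19.743558038313452
```

View pics/s13c.png

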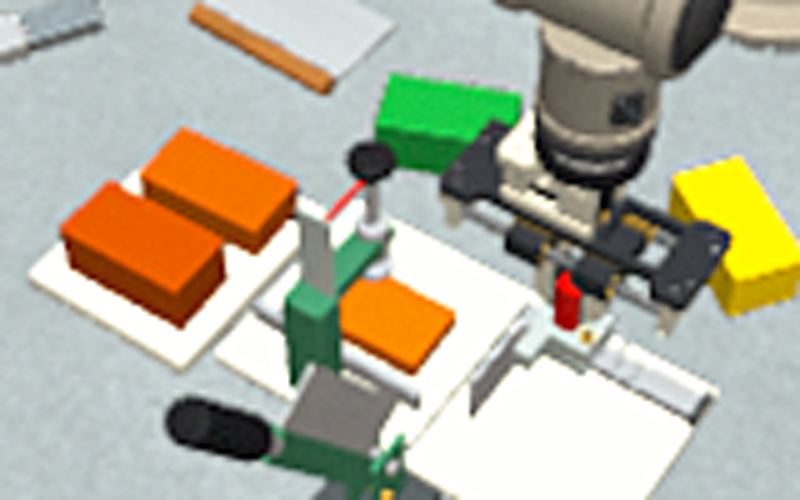

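The stop sits in the 20 mm notch with almost no force along the rail. The gauge foot is up, the bars have not moved, and the grip is closed on the fin. I'm handing the job in.

```bash
python3 -c "
from plant import bot
print(bot.close_job())"
```

```text
the job is handed in; nothing more can be done
None
```

I measured the bar at 20 mm, set the length stop in the 20 mm notch, and handed the job in still gripping it. Robot time was about 15.6 s of the 48 s allowed, and no verdict is reported.

**Measuring:** I pushed the gauge knob down with shut fingers. Force began to build at a TCP height of about 155 mm, which means a 20 mm bar; the top-camera depth put the bar's top about 41 mm above the table, which agrees. I held the foot there for more than 0.3 s with at most about 8 N on the knob, then let it rise fully.

**Setting the stop:** I gripped the red fin and slid the stop about 60 mm from near the 80 mm notch. I pushed a little past the notch until about 8 N built up, then backed off to its centre.

**Last checks:**
- The force along the rail was about 0.7 N, with a sideways and upward load of about 4 to 6 N on the grip.
- The fingers were 19.7 mm apart on the 20 mm fin, and the arm was still.
- In the pictures the gauge was up and the bars and bystanders in view had not visibly moved.

**Disagreement:** The wrist-camera estimate of the gap from the ticks came out near 18 mm. The visual line-up of the stop's face with the 20 mm tick and the force profile put it within about 0.5 mm of 20 mm. I trusted those two, since the calibration is only good to about 2 mm.

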